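# Walk a heavy gearmotor home against the bench fence

## Robot

A 7-joint arm with a two-finger parallel gripper is mounted at the origin on the work surface. World frame = base frame: x ahead of the robot, y to its left, z up, the work surface at z = 0. Lengths are in mm, angles in rad, forces in N, time in s.
With the tool pointing down it reaches from about 400 to 875 mm from the base axis. Payload 4.4 kg.
Tool frame: the origin (TCP) lies midway between the tips of the shut fingers; the grasp point (between the pads) lies 19 mm behind it (ctrl.grip_point_offset is the distance from the TCP to the grasp point, in mm); z points along the fingers, y is the line along which they close (so a half turn about z gives the same grasp; the last joint's range is limited). The gripper opens to 85 mm and grips with 20 to 120 N. Pads are 22 mm wide; open, the fingers measure 114 mm over their backs; the gripper's body (76 mm by 85 mm) begins 54 mm behind the grasp point. The pads swing forward as they close: fully open they stand 13 mm farther back than shut.
Start: joints at [-1.31, 0.628, 0.038, 1.517, -0.027, 0.996, -0.02], TCP at [208.636, 615.621, 231.313] pointing down, gripper open.
Joint ranges: [-3.06, 3.06], [-0.37, 2.12], [-1.25, 1.32], [0.18, 2.47], [-1.1, 4.24], [0.23, 1.98], [-2.94, 2.94]. Speed limits (rad/s): [2.57, 2.57, 3.14, 3.14, 3.14, 3.14, 3.14].

## Interface

Orientations are given as [roll, pitch, yaw] about the fixed x, y, z axes, in that order (R = Rz(yaw) Ry(pitch) Rx(roll)).
In Python, from cell import ctrl gives the robot as it stands.
- The arm moves only by the tool nudge_tcp, called as name(argument=value, ...), one argument or row to a line, values as JSON. Schema: {"type":"object","properties":{"offsets":{"type":"object","properties":{"plan":{"type":"array","items":{"type":"array","items":{"type":"number"},"minItems":7,"maxItems":7},"minItems":1,"maxItems":12}},"additionalProperties":false,"required":["plan"]},"only":{"type":"string"},"quiet":{"type":"boolean"},"lines":{"type":"string"}},"required":["offsets"],"additionalProperties":false}. offsets is an object whose key "plan" holds a list of rows, 1 to 12 of them, each of 7 numbers: dx, dy, dz in shares of the most that a row can go, 1 being 50 mm, then a rotation vector rx, ry, rz in units of 0.25 rad, then the finger opening in mm; each row shifts and turns the commanded pose from where the row before left it, along the tool's axes as they then stand; what a row does not reach is not made up. A row lasts 1/10 s, in which the tool goes at most 50 mm and 0.15 rad, less where a joint would pass 70% of its speed; a pose out of reach is approached as far as the arm can. The fingers move at their own pace and stop on an object; the grip force is fixed at half the most. Time passes only in rows, so rows that do not move let the fingers close. The tool returns the time, the measured TCP pose, the force, the opening and the grip force at its end. only (a regular expression) keeps the lines of the reply that match it, lines (a string "A,B") keeps lines A to B, and quiet returns only ok. Input that does not fit is refused with a message, and nothing moves.
- ctrl.read_state(): the state, without advancing time (a new reading comes with each control period).
- ctrl.get_image(name): name is "scene" or "side" or "wrist"; returns the picture (400x640x3 uint8, blue, green, red); there is no depth.
- ctrl.calibration(name): a dict with "fx", "fy", "cx", "cy" (pixels), "rvec" (rotation vector, rad) and "tvec" (3), from world to camera coordinates, as OpenCV has them; the wrist camera has in their place "hand_eye" (4x4, takes a point from camera to tool coordinates, whose origin is the TCP and whose axes are the flange's). Camera axes: x right, y down, z forward; pixel columns grow to the right and rows downward; lengths in mm; the calibration is good to about 2 mm. A picture is of the moment at which its call begins: read the wrist's pose just before it. calibration takes no time and is no camera call.
- ctrl.finish_job(): hands the job in; it is judged then, once.
The state is a dict: "clock": time; "qpos": joint angles; "qd": joint speeds; "tau": joint torques, N m; "eef_pos": TCP position; "tool_rot": TCP orientation; "force": force on the tool from outside, world axes, zero at the start; "torque": the same for the moment, N m; "width": finger opening in mm; "gripper_force": force on a finger pad.
Only numpy, scipy, OpenCV 4.12 (cv2) and the standard library are available. Lean on these libraries where they do the work, as an engineer would, in place of code of your own. Each camera call takes 0.05 s, during which the arm holds its last target. There are 200 camera calls.

## Task

Walk the heavy gearmotor that lies across the bench away from you, by pushing its two ends by turns in short swings, until it sits flush along its whole length against the steel fence, with neither end of its body overhanging the fence. Push only on the metal housings, not on the plastic terminal box or the shaft; keep it flat on the bench, never let it slew more than about 25 degrees from square to the fence, ease it home rather than ramming the fence, and leave the other things on the bench where they are.

Things in the scene. Friction and masses are not known exactly. Their poses are not given: they have to be found in the camera images.
- gearmotor: heavy loose gearmotor (1.7 to 2.3 kg, not graspable) lying on the bench: 230 mm long (y), 100 deep (x), 90 high; origin under its middle. +x face = front, to go against the fence; -x = rear, to the robot. +y end: light-metal gear head; -y end: dark brake housing; round dark body (86 mm) between. Pushed at one end it slides and swings about a point near the other, without tipping.
- gear_push (a point): centre of the gear head's flat rear face (x = -50, y = +85, z = 45 mm of the gearmotor), a place to push. The gear head spans y +50 to +115 mm, x -50 to +50, z 0 to 90 of the gearmotor and is the heavier end. Pushing one end takes about 8 to 22 N along the push; against the fence the force climbs past that while the motion stops.
- brake_push (a point): centre of the brake housing's flat rear face (x = -50, y = -92, z = 45 mm of the gearmotor), a place to push. The housing spans y -115 to -70 mm, x -50 to +50, z 0 to 90 of the gearmotor.
- terminal_box: black plastic terminal box fixed to the middle of the gearmotor's rear; this frame is the gearmotor's own (same origin and axes). It fills x from -90 to -42 mm, y from -50 to +50, z from 20 to 88, so tools must pass above or behind it. Not to be pushed (more than 2 N counts).
- shaft: steel output shaft, 15 mm in diameter, standing out 35 mm from the gear head's +y end face at z = 45 mm (to y = 150 mm); this frame is the gearmotor's own. Not to be pushed (more than 2 N counts).
- gear_end (a point): point on the gearmotor's front face at the gear-head end: its front edge corner at x = +50, y = +115, z = 20 mm of the gearmotor
- brake_end (a point): point on the gearmotor's front face at the brake end: its front edge corner at x = +50, y = -115, z = 20 mm of the gearmotor
- fence: steel angle fixed to the bench beyond the gearmotor, 320 mm long along its y axis, 45 mm high; origin at the foot of the middle of its upright contact face, which is the plane x = 0 looking along -x to the gearmotor; the steel lies at x from 0 to 70 mm. It is rigid and does not move.
- motor_a: upright small gearmotor, round dark body 60 mm in diameter with a 62 mm square light-metal head, 100 mm tall plus a stub shaft to 121 mm; origin under its centre. A bystander.
- motor_b: upright small gearmotor, round dark body 60 mm in diameter with a 62 mm square light-metal head, 100 mm tall plus a stub shaft to 121 mm; origin under its centre. A bystander.
- screwdriver: screwdriver lying on the bench along its x axis. A bystander.
- tape_roll: roll of brown tape lying flat, 90 mm across, 45 mm high; origin under its centre. A bystander.
- spray_can: plain grey can standing upright, 54 mm across, 150 mm tall; origin under its centre. A bystander.

How it is judged:
By the outcome, as a careful person would: the job done as asked, in the order asked, and still so for the second after the job is handed in, with the robot touching nothing.
It also fails if it takes over 58 s, if anything falls off the work surface, if the arm or the gripper's body presses on something with over 40 N, if the wrist force passes 120 N, or if a joint passes its speed limit or range.

## Working session

There is one attempt and no reset: what is moved stays moved. The work goes in short steps, Python scripts to look and compute and a tool call to move; the robot and the scene stay as the last step left them, time stands still between calls to the robot, and variables do not carry over. Pictures are saved under pics/ and viewed, at most 10 in all, crops included, and the job is handed in when it is done.

```bash
ls; mkdir -p pics
```

Run:
```python
from cell import ctrl
import cv2,numpy as np
s=ctrl.read_state();print(s)
for n in("scene","side"):
    cv2.imwrite(f"pics/{n}0.png",ctrl.get_image(n));print(n,ctrl.calibration(n))
```

```text
cell.py
pics
{'clock': 0.0, 'qpos': array([-1.30976514,  0.62932221,  0.03842183,  1.51838875, -0.02702245,
        0.99631081, -0.01997717]), 'qd': array([-3.30016512e-04,  1.43843192e-03,  7.52069062e-04,  6.06924341e-05,
       -1.53873422e-03,  2.91632906e-04, -4.47448543e-04]), 'tau': array([-1.07521406e-03, -5.63411915e+01,  1.22673512e+00, -1.93443561e+01,
        1.13329102e-02,  1.05344082e-02,  1.18767183e-07]), 'eef_pos': array([208.42875762, 615.00155325, 230.39758804]), 'tool_rot': array([-3.13968051e+00, -6.13081158e-06,  2.81478789e+00]), 'force': array([-0.14809482, -0.41806646,  0.19894917]), 'torque': array([-0.05906917, -0.03110086, -0.04248644]), 'gripper_force': 0.0, 'width': 85.1342671766713}
scene {'fx': 369.4530345446772, 'fy': 369.4530345446772, 'cx': 317.11097533941074, 'cy': 199.0451007731188, 'rvec': array([ 1.55862084,  2.20898651, -0.6692895 ]), 'tvec': array([ 235.50850509, -377.25611211, 1318.97971991])}
side {'fx': 481.32537497594916, 'fy': 481.32537497594916, 'cx': 311.790521981281, 'cy': 185.9888533032659, 'rvec': array([ 2.12201602, -0.09792563,  0.081301  ]), 'tvec': array([-528.87517329,   60.33592296, 1253.31332191])}
```

View pics/scene0.png

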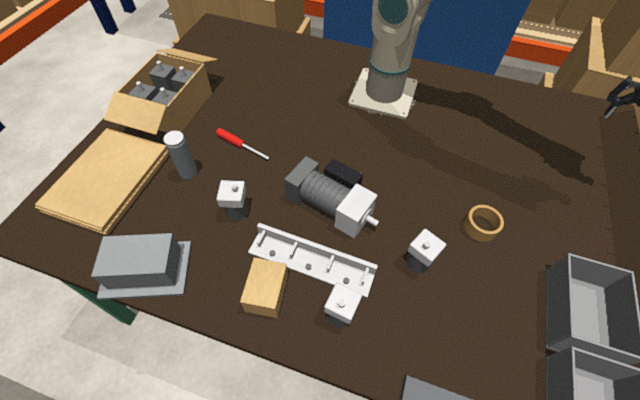

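View pics/side0.png

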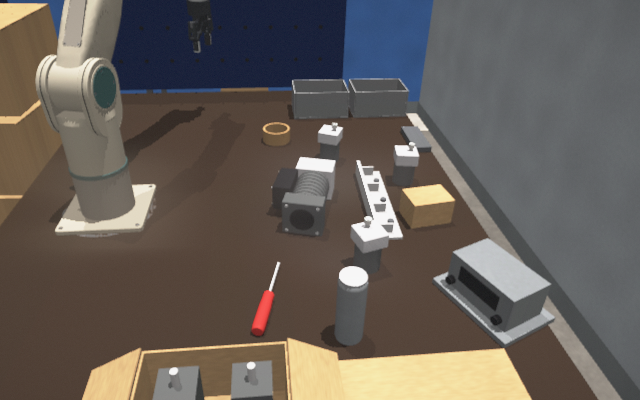

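The scene view shows the gearmotor at about (330,195) with its gear head at (356,210). The fence runs from (255,240) to (372,285). The motors stand at (232,197), (425,250) and (340,302), with the tape at (484,222). In the side view the fence face runs from (358,170) to (385,228).

Run:
```python
import cv2
a=cv2.imread("pics/scene0.png")[150:300,235:435];b=cv2.imread("pics/side0.png")[140:250,260:420]
cv2.imwrite("pics/c1.png",cv2.resize(a,None,fx=4,fy=4,interpolation=cv2.INTER_CUBIC))
cv2.imwrite("pics/c2.png",cv2.resize(b,None,fx=5,fy=5,interpolation=cv2.INTER_CUBIC))
```

```text
(no output)
```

View pics/c1.png

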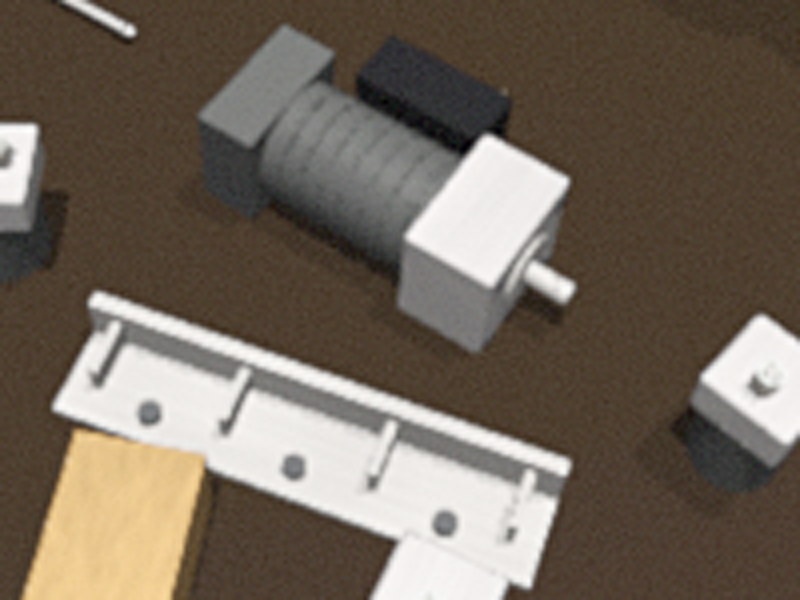

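View pics/c2.png

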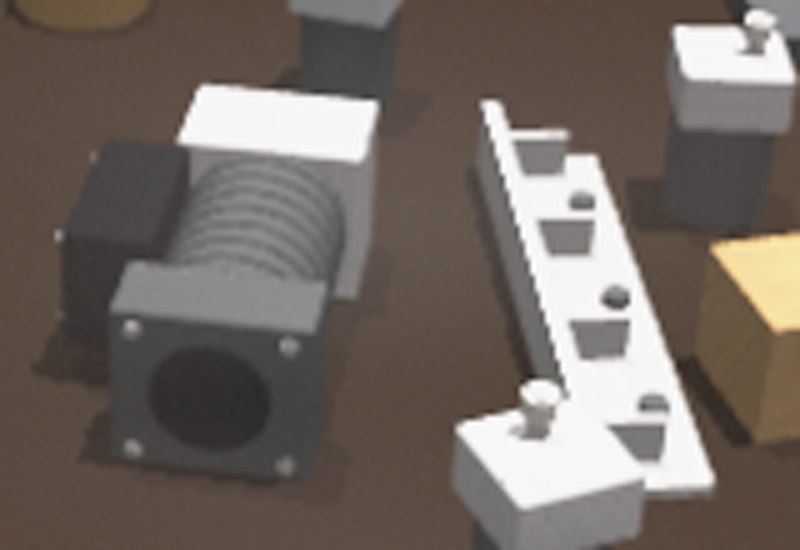

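Create h.py:
```python
import cv2,numpy as np
from scipy.optimize import least_squares
from cell import ctrl
C={n:ctrl.calibration(n) for n in("scene","side")}
def proj(n,P):
    c=C[n];K=np.array([[c["fx"],0,c["cx"]],[0,c["fy"],c["cy"]],[0,0,1]])
    return cv2.projectPoints(np.float64(P).reshape(-1,3),c["rvec"],c["tvec"],K,None)[0][:,0]
def onplane(n,uv,z):
    f=lambda p:(proj(n,[[p[0],p[1],z]])[0]-uv); return least_squares(f,[600,0]).x
def T(p,P):
    P=np.float64(P);c,s=np.cos(p[2]),np.sin(p[2])
    return np.c_[p[0]+c*P[:,0]-s*P[:,1],p[1]+s*P[:,0]+c*P[:,1],P[:,2]]
def fit(obs,x0):  # obs: name->(points, pixels)
    f=lambda p:np.concatenate([(proj(n,T(p,P))-np.array(q)).ravel() for n,(P,q) in obs.items()])
    r=least_squares(f,x0,loss="soft_l1");return r.x,r.fun.reshape(-1,2).round(1)
def uncrop(q,k,o): return (np.float64(q)+.5)/k-.5+np.array(o)
```

Run:
```python
from h import *
g1=[(-50,50,90,488,136),(-50,115,90,569,183),(50,115,90,487,284),(50,50,90,405,238),(50,115,0,477,350),(50,50,0,400,305),(-50,-115,90,285,26),(-50,-70,90,332,50),(50,-70,90,248,143),(50,-115,90,200,117),(50,-115,0,207,192),(50,-70,0,252,215)]
g2=[(-50,115,90,200,85),(50,115,90,378,100),(50,50,90,364,160),(-50,50,90,178,140),(-50,-115,90,112,312),(50,-115,90,320,333),(50,-70,90,328,283),(50,-115,0,303,480),(-50,-115,0,115,455)]
f1=[(0,-160,45,95,291),(0,160,45,570,460),(70,-160,5,55,410),(70,160,5,530,585)]
f2=[(0,160,45,482,101),(70,160,5,597,155),(70,-160,5,715,488)]
def mk(a,b):
    a=np.array(a,float);b=np.array(b,float)
    return {"scene":(a[:,:3],uncrop(a[:,3:],4,(235,150))),"side":(b[:,:3],uncrop(b[:,3:],5,(260,140)))}
for nm,a,b in(("gm",g1,g2),("fence",f1,f2)):
    o=mk(a,b)
    for oo in (o,{"scene":o["scene"]},{"side":o["side"]}):
        p,r=fit(oo,[650,0,0]);print(nm,p.round(3),np.degrees(p[2]).round(1),abs(r).max());
    p,r=fit(o,[650,0,0]);print(r.tolist())
for nm,uv,z in(("mL",(232,187),100),("mR",(428,243),100),("m3",(344,297),100),("tape",(486,221),45),("can",(174,137),150)):print(nm,onplane("scene",uv,z))
for nm,uv,z in(("mL",(370,233),100),("mR",(330,131),100),("scrH",(263,315),15),("scrT",(278,264),5),("can",(353,277),150)):print("side",nm,onplane("side",uv,z))
```

```text
gm [ 5.21715e+02 -3.34070e+01 -2.73000e-01] -15.6 2.1
gm [ 5.19903e+02 -3.31630e+01 -2.74000e-01] -15.7 1.6
gm [522.936 -34.556 -37.968] -2175.4 1.9
[[-0.7, -0.5], [0.4, -0.6], [0.8, 1.2], [-0.7, -0.2], [-0.3, 2.0], [-1.4, 1.0], [-0.5, -0.6], [1.0, 0.6], [0.3, 1.2], [-1.3, -0.2], [-1.2, 0.2], [0.2, 2.1], [-0.4, -0.5], [-0.1, -0.0], [-0.5, -0.4], [-0.6, -0.2], [-1.3, -1.0], [-1.1, -0.5], [0.1, -0.8], [1.1, 0.7], [-1.4, 0.9]]
fence [ 6.68512e+02 -1.97810e+01 -3.50000e-02] -2.0 1.3
fence [ 6.67098e+02 -1.97840e+01 -3.10000e-02] -1.8 0.3
fence [ 6.70864e+02 -1.92510e+01 -3.90000e-02] -2.2 0.6
[[-0.1, 0.3], [0.1, 0.4], [-0.5, 0.2], [-0.4, 1.0], [-0.6, 0.1], [-1.3, 0.6], [-0.6, -0.2]]
mL [ 616.12200929 -267.93762035]
mR [606.09758682 237.50408815]
m3 [797.41514481  89.07438047]
tape [455.5986422  379.58571546]
can [ 550.66899164 -461.40505489]
side mL [ 624.96611423 -282.9666815 ]
side mR [608.32051444 225.35401777]
side scrH [ 393.55673074 -414.93887891]
side scrT [ 429.26502922 -256.65008463]
side can [ 552.12023328 -468.6917774 ]
```
Gearmotor at (521.7,-33.4), yaw -15.6° ; fence at (668.5,-19.8), yaw -2°. Relative yaw -13.6°. Final gm center in fence frame x=-50: y within ±45 (fence half 160, body half 115). In fence frame: gm rel: d=(-146.8,-13.6); rotate by +2°: fence x axis=(cos2,-sin2)... yaw -2: ex=(0.9994,-0.035), ey=(0.035,0.9994). fx=-146.2, fy=-18.7. Good: center offset along y -19, want within ±45; fine. 

The rows are not in the units I measure in: shifts go in shares of 50 mm and turns go in units of 0.25 rad. I convert before sending: -40 mm is -0.8, -25 mm is -0.5, -0.145 rad is -0.58.

nudge_tcp(
  offsets={"plan":[[0, 0, 0, 0, 0, -0.58, 0], [0, 0, 0, 0, 0, -0.58, 0], [-0.5, -0.8, 0, 0, 0, 0, 0], [-0.5, -0.8, 0, 0, 0, 0, 0], [-0.5, -0.8, 0, 0, 0, 0, 0], [-0.5, -0.8, 0, 0, 0, 0, 0], [-0.5, -0.8, 0, 0, 0, 0, 0], [-0.5, -0.8, 0, 0, 0, 0, 0], [-0.5, -0.8, 0, 0, 0, 0, 0], [-0.5, -0.8, 0, 0, 0, 0, 0], [-0.5, -0.8, 0, 0, 0, 0, 0]]},
)

```text
clock: 1.2
eef_pos: [420.7, 245.7, 231.2]
tool_rot: [-3.141, -0.0, 3.105]
force: [-0.1, -0.3, 1.7]
width: -0.0
gripper_force: 0.0
```

Converted, -40 mm is -0.8, -33 mm is -0.66.

nudge_tcp(
  offsets={"plan":[[0, -0.8, 0, 0, 0, 0, 0], [0, -0.8, 0, 0, 0, 0, 0], [0, -0.8, 0, 0, 0, 0, 0], [0, -0.8, 0, 0, 0, 0, 0], [0, -0.8, 0, 0, 0, 0, 0], [0, -0.8, 0, 0, 0, 0, 0], [0, -0.8, 0, 0, 0, 0, 0], [0, -0.8, 0, 0, 0, 0, 0], [0, -0.66, 0, 0, 0, 0, 0], [0, 0, 0, 0, 0, 0, 0]]},
)

```text
clock: 2.2
eef_pos: [406.6, -109.8, 231.3]
tool_rot: [-3.139, -0.0, 3.097]
force: [-0.4, -0.2, 0.2]
width: 0.1
gripper_force: 0.0
```

nudge_tcp(
  offsets={"plan":[[0, 0, 0.8, 0, 0, 0, 0], [0, 0, 0.8, 0, 0, 0, 0], [0, 0, 0.8, 0, 0, 0, 0], [0, 0, 0.8, 0, 0, 0, 0], [0, 0, 0.52, 0, 0, 0, 0], [0, 0, 0, 0, 0, 0, 0]]},
)

```text
clock: 2.8
eef_pos: [406.0, -105.6, 58.2]
tool_rot: [-3.141, -0.014, 3.107]
force: [0.6, -0.1, 0.3]
width: -0.1
gripper_force: 0.0
```

nudge_tcp(
  offsets={"plan":[[-0.2, 0, 0, 0, 0, 0, 0], [-0.16, 0, 0, 0, 0, 0, 0], [-0.1, 0, 0, 0, 0, 0, 0], [-0.1, 0, 0, 0, 0, 0, 0], [-0.1, 0, 0, 0, 0, 0, 0], [-0.1, 0, 0, 0, 0, 0, 0]]},
)

```text
clock: 3.4
eef_pos: [437.9, -108.0, 59.6]
tool_rot: [-3.139, -0.024, 3.104]
force: [-12.6, -1.3, 5.5]
width: -0.0
gripper_force: 5.5
```

nudge_tcp(
  offsets={"plan":[[-0.12, 0, 0, 0, 0, 0, 0], [-0.12, 0, 0, 0, 0, 0, 0], [-0.12, 0, 0, 0, 0, 0, 0], [-0.12, 0, 0, 0, 0, 0, 0], [-0.12, 0, 0, 0, 0, 0, 0], [-0.12, 0, 0, 0, 0, 0, 0]]},
)

```text
clock: 4.0
eef_pos: [474.3, -111.3, 59.1]
tool_rot: [-3.137, -0.023, 3.102]
force: [-10.9, -4.2, 5.7]
width: -0.1
gripper_force: 5.3
```

Converted, -6 mm is -0.12.

nudge_tcp(
  offsets={"plan":[[-0.12, 0, 0, 0, 0, 0, 0], [-0.12, 0, 0, 0, 0, 0, 0], [-0.12, 0, 0, 0, 0, 0, 0], [-0.12, 0, 0, 0, 0, 0, 0], [0, 0, 0, 0, 0, 0, 0]]},
)

```text
clock: 4.5
eef_pos: [500.7, -112.2, 58.8]
tool_rot: [-3.137, -0.018, 3.103]
force: [-6.4, -5.1, 1.3]
width: 0.1
gripper_force: 3.4
```

nudge_tcp(
  offsets={"plan":[[0.3, 0, 0, 0, 0, 0, 0], [0.4, 0, 0, 0, 0, 0, 0], [0, 0, 0, 0, 0, 0, 0]]},
)

```text
clock: 4.8
eef_pos: [467.0, -108.9, 59.7]
tool_rot: [-3.139, -0.014, 3.105]
force: [0.5, -0.2, -0.4]
width: -0.0
gripper_force: 0.0
```

Create look.py:
```python
import sys
from h import *
n=sys.argv[1]
a=ctrl.get_image("scene");b=ctrl.get_image("side")
np.savez(f"pics/{n}.npz",a=a,b=b)
a=cv2.resize(a[140:300,230:430],None,fx=3.9,fy=3.75,interpolation=2) if 0 else cv2.resize(a[150:300,235:435],None,fx=4,fy=4,interpolation=2)
b=cv2.resize(b[140:250,260:420],None,fx=5,fy=5,interpolation=2)
cv2.imwrite(f"pics/{n}.png",cv2.resize(np.vstack([a[:, :],b]),None,fx=.52,fy=.52,interpolation=cv2.INTER_AREA))
cv2.imwrite(f"pics/{n}a.png",a);cv2.imwrite(f"pics/{n}b.png",b)
```

```bash
python3 look.py k1
```

```text
(no output)
```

View pics/k1a.png

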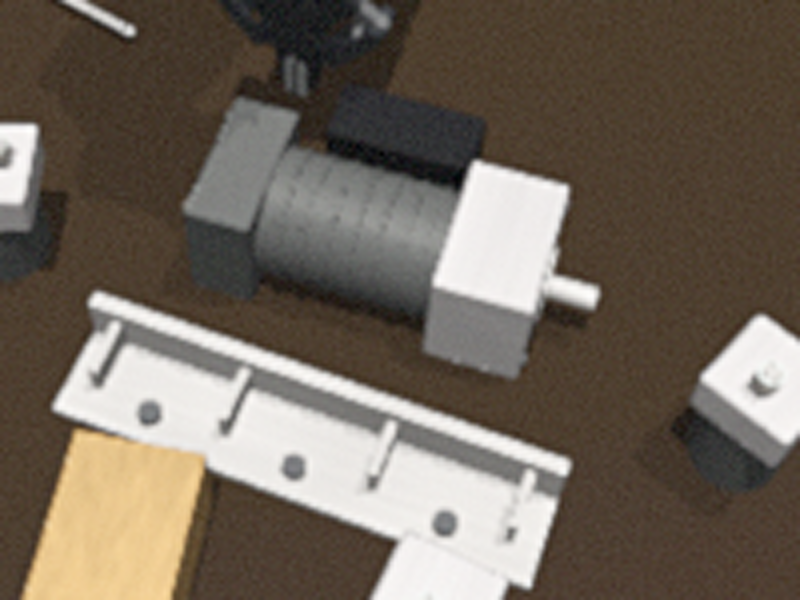

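The gear head top is now at (478,160), (568,184), (530,308) and (432,285) in the crop. The brake top runs from (240,97) to (187,207), and the body has swung about square to the fence or past it.

Add to h.py:
```python
F=np.array([668.5,-19.8,-0.035])
def tofence(p):
    c,s=np.cos(F[2]),np.sin(F[2]);d=np.array(p[:2])-F[:2]
    return np.array([c*d[0]+s*d[1],-s*d[0]+c*d[1]])
def report(g1):
    a=np.array(g1,float);p,r=fit({"scene":(a[:,:3],uncrop(a[:,3:],4,(235,150)))},[600,0,-.1])
    print("pose",p.round(2),"fence xy",tofence(p).round(1),"rel deg",np.degrees(p[2]-F[2]).round(1),"res",abs(r).max())
    for n,q in(("gear_push",(-50,85,45)),("brake_push",(-50,-92,45)),("gear_end",(50,115,20)),("brake_end",(50,-115,20))):print(n,tofence(T(p,[q])[0]).round(1))
    s=ctrl.read_state();print("tcp fence",tofence(s["eef_pos"]).round(1),s["eef_pos"][2])
```

Run:
```python
from h import *
report([(-50,50,90,478,160),(-50,115,90,568,184),(50,115,90,530,308),(50,50,90,432,285),(50,115,0,518,377),(50,50,0,425,352),(-50,-115,90,240,97),(-50,-70,90,299,112),(50,-70,90,252,225),(50,-115,90,187,207),(50,-115,0,193,282),(50,-70,0,247,297)])
```

```text
pose [ 5.5836e+02 -2.1930e+01  1.0000e-02] fence xy [-110.   -6.] rel deg 2.8 res 1.7
gear_push [-164.1   76.5]
brake_push [-155.5 -100.3]
gear_end [-65.6 111.3]
brake_end [ -54.5 -118.4]
tcp fence [-194.2  -96. ] 59.91055160107884
```

Converted, -50 mm is -1, -45 mm is -0.9.

nudge_tcp(
  offsets={"plan":[[0, 0, -0.9, 0, 0, 0, 0], [0, 0, -1, 0, 0, 0, 0], [0, 0.4, 0, 0, 0, 0, 0], [0, 0.8, 0, 0, 0, 0, 0], [0, 0.8, 0, 0, 0, 0, 0], [0, 0.8, 0, 0, 0, 0, 0], [0, 0.72, 0, 0, 0, 0, 0], [0, 0, 0, 0, 0, 0, 0], [0, 0, 0.6, 0, 0, 0, 0]]},
)

```text
clock: 5.8
eef_pos: [481.5, 69.7, 126.6]
tool_rot: [3.141, -0.0, 3.109]
force: [1.2, -2.1, 0.1]
width: 0.0
gripper_force: 0.0
```

nudge_tcp(
  offsets={"plan":[[0, 0, 0.8, 0, 0, 0, 0], [0, 0, 0.8, 0, 0, 0, 0], [0, 0, 0, 0, 0, 0, 0]]},
)

```text
clock: 6.1
eef_pos: [473.8, 66.3, 40.1]
tool_rot: [-3.137, -0.018, 3.105]
force: [-1.1, 0.1, 0.7]
width: 0.2
gripper_force: 0.0
```

Converted, -8 mm is -0.16, -4 mm is -0.08.

nudge_tcp(
  offsets={"plan":[[-0.16, 0, 0, 0, 0, 0, 0], [-0.16, 0, 0, 0, 0, 0, 0], [-0.08, 0, 0, 0, 0, 0, 0], [-0.08, 0, 0, 0, 0, 0, 0], [-0.08, 0, 0, 0, 0, 0, 0], [-0.08, 0, 0, 0, 0, 0, 0]]},
)

```text
clock: 6.7
eef_pos: [504.8, 66.6, 45.1]
tool_rot: [-3.139, -0.016, 3.107]
force: [-9.3, 4.1, 0.9]
width: -0.4
gripper_force: 0.0
```

nudge_tcp(
  offsets={"plan":[[-0.1, 0, 0, 0, 0, 0, 0], [-0.1, 0, 0, 0, 0, 0, 0], [-0.1, 0, 0, 0, 0, 0, 0], [-0.1, 0, 0, 0, 0, 0, 0]]},
)

```text
clock: 7.1
eef_pos: [524.3, 66.3, 44.9]
tool_rot: [-3.14, -0.017, 3.107]
force: [-9.0, 3.0, 1.5]
width: -0.1
gripper_force: 0.0
```

Converted, -5 mm is -0.1, -4 mm is -0.08.

nudge_tcp(
  offsets={"plan":[[-0.1, 0, 0, 0, 0, 0, 0], [-0.1, 0, 0, 0, 0, 0, 0], [-0.08, 0, 0, 0, 0, 0, 0], [0, 0, 0, 0, 0, 0, 0]]},
)

```text
clock: 7.5
eef_pos: [539.2, 65.3, 45.0]
tool_rot: [-3.139, -0.015, 3.106]
force: [-8.7, 0.9, 4.8]
width: 0.1
gripper_force: 0.0
```

nudge_tcp(
  offsets={"plan":[[0.3, 0, 0, 0, 0, 0, 0], [0.4, 0, 0, 0, 0, 0, 0], [0, 0, -0.9, 0, 0, 0, 0], [0, 0, -0.9, 0, 0, 0, 0], [0, -0.2, -0.2, 0, 0, 0, 0], [0, -0.8, 0, 0, 0, 0, 0], [0, -0.8, 0, 0, 0, 0, 0], [0, -0.8, 0, 0, 0, 0, 0], [0, -0.8, 0, 0, 0, 0, 0], [0, -0.14, 0, 0, 0, 0, 0], [0, 0, 0, 0, 0, 0, 0]]},
)

```text
clock: 8.6
eef_pos: [502.4, -113.4, 145.4]
tool_rot: [-3.138, -0.007, 3.101]
force: [-0.2, 1.4, -0.4]
width: 0.2
gripper_force: 0.0
```

```bash
python3 look.py k2
```

```text
(no output)
```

View pics/k2a.png

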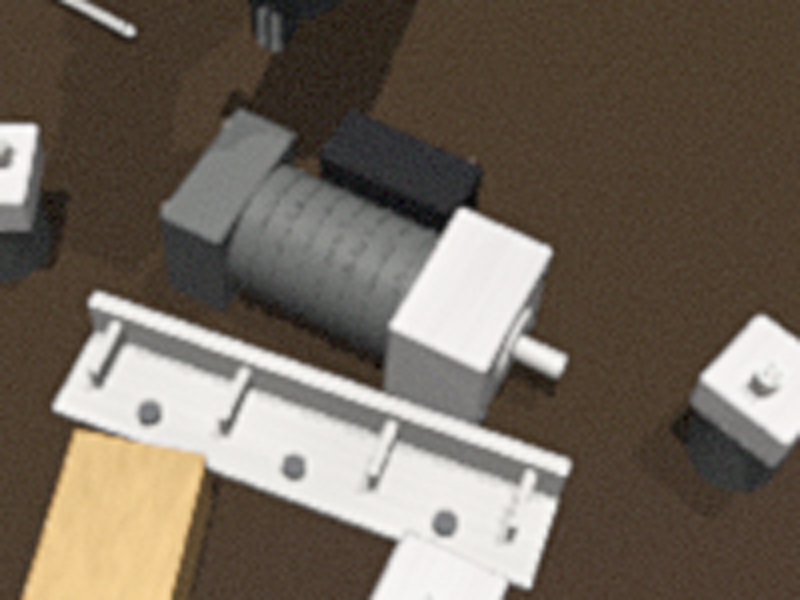

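The gear head top is at (464,208), (552,248), (491,370) and (391,326). The brake top is at (238,108), (295,133), (227,238) and (163,205). The gear end is close to the fence.

Run:
```python
from h import *
report([(-50,50,90,464,208),(-50,115,90,552,248),(50,115,90,491,370),(50,50,90,391,326),(-50,-115,90,238,108),(-50,-70,90,295,133),(50,-70,90,227,238),(50,-115,90,163,205),(50,-115,0,172,282),(50,-70,0,223,307)])
```

```text
pose [ 5.8702e+02 -2.7340e+01 -1.7000e-01] fence xy [-81.2 -10.4] rel deg -7.9 res 1.5
gear_push [-118.9   80.7]
brake_push [-143.4  -94.6]
gear_end [-15.8  96.6]
brake_end [ -47.5 -131.2]
tcp fence [-162.8  -95.8] 144.93736696236348
```

nudge_tcp(
  offsets={"plan":[[0.28, 0, 0, 0, 0, 0, 0], [0, 0, 0.4, 0, 0, 0, 0], [0, 0, 0.8, 0, 0, 0, 0], [0, 0, 0.8, 0, 0, 0, 0], [0, 0, 0, 0, 0, 0, 0], [-0.16, 0, 0, 0, 0, 0, 0], [-0.1, 0, 0, 0, 0, 0, 0], [-0.1, 0, 0, 0, 0, 0, 0], [-0.1, 0, 0, 0, 0, 0, 0], [-0.1, 0, 0, 0, 0, 0, 0]]},
)

```text
clock: 9.7
eef_pos: [511.3, -111.7, 44.6]
tool_rot: [-3.139, -0.017, 3.104]
force: [-8.3, -1.1, 1.1]
width: -0.0
gripper_force: 0.0
```

nudge_tcp(
  offsets={"plan":[[-0.1, 0, 0, 0, 0, 0, 0], [-0.1, 0, 0, 0, 0, 0, 0], [-0.08, 0, 0, 0, 0, 0, 0], [-0.08, 0, 0, 0, 0, 0, 0], [-0.08, 0, 0, 0, 0, 0, 0]]},
)

```text
clock: 10.2
eef_pos: [532.4, -113.5, 43.7]
tool_rot: [-3.138, -0.018, 3.103]
force: [-7.5, -2.1, 1.8]
width: -0.1
gripper_force: 0.0
```

nudge_tcp(
  offsets={"plan":[[-0.08, 0, 0, 0, 0, 0, 0], [-0.08, 0, 0, 0, 0, 0, 0], [-0.06, 0, 0, 0, 0, 0, 0], [0, 0, 0, 0, 0, 0, 0]]},
)

```text
clock: 10.6
eef_pos: [543.7, -114.4, 43.6]
tool_rot: [-3.138, -0.018, 3.104]
force: [-7.0, -2.4, 0.5]
width: 0.2
gripper_force: 0.0
```

nudge_tcp(
  offsets={"plan":[[0.3, 0, 0, 0, 0, 0, 0], [0.4, 0, 0, 0, 0, 0, 0], [0, 0, -0.9, 0, 0, 0, 0], [0, 0, -0.9, 0, 0, 0, 0], [0, 0.2, -0.2, 0, 0, 0, 0], [0, 0.8, 0, 0, 0, 0, 0], [0, 0.8, 0, 0, 0, 0, 0], [0, 0.8, 0, 0, 0, 0, 0], [0, 0.8, 0, 0, 0, 0, 0], [0, 0.14, 0, 0, 0, 0, 0], [0, 0, 0, 0, 0, 0, 0]]},
)

```text
clock: 11.7
eef_pos: [520.3, 67.7, 143.9]
tool_rot: [-3.14, -0.009, 3.109]
force: [0.7, -0.9, -0.3]
width: 0.1
gripper_force: 0.0
```

Converted, 20 mm is 0.4, -4 mm is -0.08.

nudge_tcp(
  offsets={"plan":[[0, 0, 0.4, 0, 0, 0, 0], [0, 0, 0.8, 0, 0, 0, 0], [0, 0, 0.8, 0, 0, 0, 0], [0, 0, 0, 0, 0, 0, 0], [-0.12, 0, 0, 0, 0, 0, 0], [-0.12, 0, 0, 0, 0, 0, 0], [-0.08, 0, 0, 0, 0, 0, 0], [-0.06, 0, 0, 0, 0, 0, 0], [-0.06, 0, 0, 0, 0, 0, 0]]},
)

```text
clock: 12.6
eef_pos: [542.1, 64.6, 44.5]
tool_rot: [-3.14, -0.008, 3.105]
force: [-0.1, -0.9, 0.7]
width: 0.4
gripper_force: 0.0
```

nudge_tcp(
  offsets={"plan":[[-0.06, 0, 0, 0, 0, 0, 0], [-0.06, 0, 0, 0, 0, 0, 0], [-0.04, 0, 0, 0, 0, 0, 0], [-0.04, 0, 0, 0, 0, 0, 0], [0, 0, 0, 0, 0, 0, 0]]},
)

```text
clock: 13.1
eef_pos: [546.3, 64.5, 42.4]
tool_rot: [-3.138, -0.02, 3.107]
force: [-7.3, 1.4, 2.1]
width: -0.1
gripper_force: 0.0
```

Converted, -2 mm is -0.04, -3 mm is -0.06.

nudge_tcp(
  offsets={"plan":[[-0.06, 0, 0, 0, 0, 0, 0], [-0.06, 0, 0, 0, 0, 0, 0], [-0.04, 0, 0, 0, 0, 0, 0], [0, 0, 0, 0, 0, 0, 0]]},
)

```text
clock: 13.5
eef_pos: [553.7, 65.1, 42.2]
tool_rot: [-3.139, -0.021, 3.107]
force: [-9.2, 3.5, 2.4]
width: -0.1
gripper_force: 0.0
```

nudge_tcp(
  offsets={"plan":[[-0.04, 0, 0, 0, 0, 0, 0], [-0.04, 0, 0, 0, 0, 0, 0], [0, 0, 0, 0, 0, 0, 0]]},
)

```text
clock: 13.8
eef_pos: [556.0, 64.3, 41.7]
tool_rot: [-3.138, -0.024, 3.106]
force: [-11.2, 1.3, 1.4]
width: -0.2
gripper_force: 0.0
```

Converted, -2 mm is -0.04, -1 mm is -0.02.

nudge_tcp(
  offsets={"plan":[[-0.04, 0, 0, 0, 0, 0, 0], [-0.02, 0, 0, 0, 0, 0, 0], [-0.02, 0, 0, 0, 0, 0, 0], [0, 0, 0, 0, 0, 0, 0]]},
)

```text
clock: 14.2
eef_pos: [555.8, 63.1, 40.9]
tool_rot: [-3.136, -0.032, 3.105]
force: [-18.1, 0.7, 2.9]
width: 0.2
gripper_force: 0.0
```

nudge_tcp(
  offsets={"plan":[[-0.02, 0, 0, 0, 0, 0, 0], [-0.02, 0, 0, 0, 0, 0, 0], [0, 0, 0, 0, 0, 0, 0]]},
)

```text
clock: 14.5
eef_pos: [555.6, 63.0, 40.7]
tool_rot: [-3.135, -0.036, 3.105]
force: [-21.2, 1.2, 6.4]
width: 0.0
gripper_force: 0.0
```

```bash
python3 look.py k3
```

```text
(no output)
```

View pics/k3a.png

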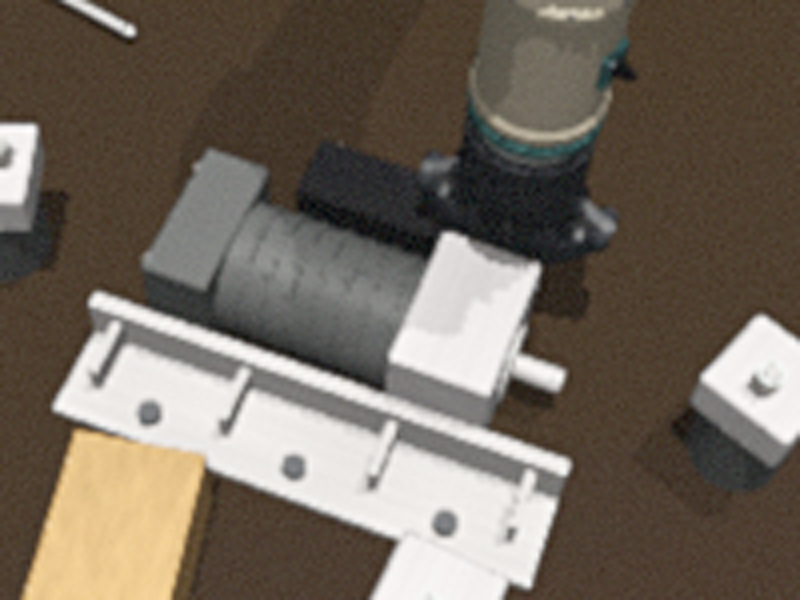

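The gear head has stopped against the fence, with its front edge at (390,385) to (490,415). The brake end at (148,262) still shows a small gap, so it gets the last push.

Converted, 25 mm is 0.5, -45 mm is -0.9.

nudge_tcp(
  offsets={"plan":[[0.3, 0, 0, 0, 0, 0, 0], [0.5, 0, 0, 0, 0, 0, 0], [0, 0, -0.9, 0, 0, 0, 0], [0, 0, -0.9, 0, 0, 0, 0], [0, -0.2, -0.2, 0, 0, 0, 0], [0, -0.8, 0, 0, 0, 0, 0], [0, -0.8, 0, 0, 0, 0, 0], [0, -0.8, 0, 0, 0, 0, 0], [0, -0.8, 0, 0, 0, 0, 0], [0, -0.14, 0, 0, 0, 0, 0], [0, 0, 0, 0, 0, 0, 0]]},
)

```text
clock: 15.7
eef_pos: [523.3, -114.0, 143.5]
tool_rot: [-3.139, -0.01, 3.101]
force: [0.6, 1.1, 0.1]
width: 0.2
gripper_force: 0.0
```

nudge_tcp(
  offsets={"plan":[[0, 0, 0.4, 0, 0, 0, 0], [0, 0, 0.8, 0, 0, 0, 0], [0, 0, 0.8, 0, 0, 0, 0], [0, 0, 0, 0, 0, 0, 0], [-0.08, 0, 0, 0, 0, 0, 0], [-0.08, 0, 0, 0, 0, 0, 0], [-0.08, 0, 0, 0, 0, 0, 0], [0, 0, 0, 0, 0, 0, 0]]},
)

```text
clock: 16.5
eef_pos: [536.9, -112.4, 45.5]
tool_rot: [-3.139, -0.006, 3.105]
force: [0.1, -0.1, 0.1]
width: 0.0
gripper_force: 0.0
```

Converted, -3 mm is -0.06, -2 mm is -0.04.

nudge_tcp(
  offsets={"plan":[[-0.06, 0, 0, 0, 0, 0, 0], [-0.04, 0, 0, 0, 0, 0, 0], [-0.04, 0, 0, 0, 0, 0, 0], [-0.04, 0, 0, 0, 0, 0, 0], [-0.04, 0, 0, 0, 0, 0, 0], [0, 0, 0, 0, 0, 0, 0]]},
)

```text
clock: 17.1
eef_pos: [546.1, -112.7, 43.6]
tool_rot: [-3.139, -0.01, 3.105]
force: [0.3, 0.2, -0.0]
width: -0.4
gripper_force: 0.0
```

nudge_tcp(
  offsets={"plan":[[-0.04, 0, 0, 0, 0, 0, 0], [-0.02, 0, 0, 0, 0, 0, 0], [-0.02, 0, 0, 0, 0, 0, 0], [0, 0, 0, 0, 0, 0, 0]]},
)

```text
clock: 17.5
eef_pos: [546.2, -112.9, 43.0]
tool_rot: [-3.139, -0.017, 3.105]
force: [-6.4, 0.1, 1.8]
width: 0.0
gripper_force: 0.0
```

nudge_tcp(
  offsets={"plan":[[-0.02, 0, 0, 0, 0, 0, 0], [-0.02, 0, 0, 0, 0, 0, 0], [0, 0, 0, 0, 0, 0, 0]]},
)

```text
clock: 17.8
eef_pos: [547.1, -113.2, 42.9]
tool_rot: [-3.139, -0.019, 3.104]
force: [-7.3, -0.2, 2.4]
width: 0.2
gripper_force: 0.0
```

nudge_tcp(
  offsets={"plan":[[-0.02, 0, 0, 0, 0, 0, 0], [-0.02, 0, 0, 0, 0, 0, 0], [-0.02, 0, 0, 0, 0, 0, 0], [0, 0, 0, 0, 0, 0, 0]]},
)

```text
clock: 18.2
eef_pos: [550.0, -113.8, 42.8]
tool_rot: [-3.138, -0.019, 3.104]
force: [-8.9, -1.8, 3.0]
width: 0.0
gripper_force: 0.0
```

nudge_tcp(
  offsets={"plan":[[-0.02, 0, 0, 0, 0, 0, 0], [-0.02, 0, 0, 0, 0, 0, 0], [0, 0, 0, 0, 0, 0, 0]]},
)

```text
clock: 18.5
eef_pos: [550.1, -113.6, 42.5]
tool_rot: [-3.139, -0.023, 3.104]
force: [-12.4, 0.2, 4.2]
width: -0.1
gripper_force: 0.0
```

nudge_tcp(
  offsets={"plan":[[-0.02, 0, 0, 0, 0, 0, 0], [-0.02, 0, 0, 0, 0, 0, 0], [0, 0, 0, 0, 0, 0, 0]]},
)

```text
clock: 18.8
eef_pos: [550.0, -113.5, 42.1]
tool_rot: [-3.139, -0.027, 3.104]
force: [-15.6, 0.1, 4.9]
width: -0.4
gripper_force: 0.0
```

Converted, -1 mm is -0.02.

nudge_tcp(
  offsets={"plan":[[-0.02, 0, 0, 0, 0, 0, 0], [-0.02, 0, 0, 0, 0, 0, 0], [-0.02, 0, 0, 0, 0, 0, 0], [0, 0, 0, 0, 0, 0, 0]]},
)

```text
clock: 19.2
eef_pos: [549.7, -113.5, 41.3]
tool_rot: [-3.139, -0.033, 3.104]
force: [-19.0, 1.3, 5.3]
width: 0.4
gripper_force: 0.0
```

nudge_tcp(
  offsets={"plan":[[0.3, 0, 0, 0, 0, 0, 0], [0.5, 0, 0, 0, 0, 0, 0], [0, 0, -0.9, 0, 0, 0, 0], [0, 0, -0.9, 0, 0, 0, 0], [0, 0.2, -0.2, 0, 0, 0, 0], [0, 0.8, 0, 0, 0, 0, 0], [0, 0.8, 0, 0, 0, 0, 0], [0, 0.8, 0, 0, 0, 0, 0], [0, 0.8, 0, 0, 0, 0, 0], [0, 0.14, 0, 0, 0, 0, 0], [0, 0, 0, 0, 0, 0, 0]]},
)

```text
clock: 20.3
eef_pos: [529.2, 67.7, 143.3]
tool_rot: [-3.14, -0.01, 3.11]
force: [-0.3, -0.5, -1.1]
width: -0.2
gripper_force: 0.0
```

nudge_tcp(
  offsets={"plan":[[0, 0, 0.4, 0, 0, 0, 0], [0, 0, 0.8, 0, 0, 0, 0], [0, 0, 0.8, 0, 0, 0, 0], [0, 0, 0, 0, 0, 0, 0], [-0.08, 0, 0, 0, 0, 0, 0], [-0.08, 0, 0, 0, 0, 0, 0], [-0.08, 0, 0, 0, 0, 0, 0], [-0.06, 0, 0, 0, 0, 0, 0], [-0.06, 0, 0, 0, 0, 0, 0], [0, 0, 0, 0, 0, 0, 0]]},
)

```text
clock: 21.3
eef_pos: [547.0, 64.5, 44.0]
tool_rot: [-3.14, -0.008, 3.105]
force: [0.4, 0.6, -0.5]
width: -0.2
gripper_force: 0.0
```

nudge_tcp(
  offsets={"plan":[[-0.06, 0, 0, 0, 0, 0, 0], [-0.06, 0, 0, 0, 0, 0, 0], [-0.04, 0, 0, 0, 0, 0, 0], [0, 0, 0, 0, 0, 0, 0]]},
)

```text
clock: 21.7
eef_pos: [554.5, 64.1, 43.2]
tool_rot: [-3.139, -0.01, 3.105]
force: [0.3, 0.2, 0.2]
width: -0.3
gripper_force: 0.0
```

nudge_tcp(
  offsets={"plan":[[-0.04, 0, 0, 0, 0, 0, 0], [-0.02, 0, 0, 0, 0, 0, 0], [-0.02, 0, 0, 0, 0, 0, 0], [0, 0, 0, 0, 0, 0, 0]]},
)

```text
clock: 22.1
eef_pos: [557.0, 63.9, 43.0]
tool_rot: [-3.139, -0.012, 3.105]
force: [-2.5, 0.1, 0.2]
width: -0.1
gripper_force: 0.0
```

nudge_tcp(
  offsets={"plan":[[-0.04, 0, 0, 0, 0, 0, 0], [-0.02, 0, 0, 0, 0, 0, 0], [-0.02, 0, 0, 0, 0, 0, 0], [0, 0, 0, 0, 0, 0, 0]]},
)

```text
clock: 22.5
eef_pos: [556.8, 63.7, 42.3]
tool_rot: [-3.138, -0.02, 3.106]
force: [-10.6, 0.7, 3.7]
width: -0.2
gripper_force: 0.0
```

nudge_tcp(
  offsets={"plan":[[-0.02, 0, 0, 0, 0, 0, 0], [-0.02, 0, 0, 0, 0, 0, 0], [-0.02, 0, 0, 0, 0, 0, 0], [0, 0, 0, 0, 0, 0, 0]]},
)

```text
clock: 22.9
eef_pos: [556.6, 63.4, 41.7]
tool_rot: [-3.137, -0.026, 3.106]
force: [-16.3, 1.2, 5.0]
width: -0.4
gripper_force: 0.0
```

Converted, -1 mm is -0.02.

nudge_tcp(
  offsets={"plan":[[-0.02, 0, 0, 0, 0, 0, 0], [-0.02, 0, 0, 0, 0, 0, 0], [-0.02, 0, 0, 0, 0, 0, 0], [0, 0, 0, 0, 0, 0, 0]]},
)

```text
clock: 23.3
eef_pos: [556.3, 63.2, 41.1]
tool_rot: [-3.136, -0.033, 3.106]
force: [-20.5, 1.4, 7.3]
width: 0.1
gripper_force: 0.0
```

nudge_tcp(
  offsets={"plan":[[0.3, 0, 0, 0, 0, 0, 0], [0.5, 0, 0, 0, 0, 0, 0], [0.4, 0, 0, 0, 0, 0, 0], [0, 0, -0.9, 0, 0, 0, 0], [0, 0, -0.9, 0, 0, 0, 0], [0.8, 0, -0.8, 0, 0, 0, 0], [0.6, 0, -0.8, 0, 0, 0, 0], [0, 0, 0, 0, 0, 0, 0], [0, 0, 0, 0, 0, 0, 0]]},
)

```text
clock: 24.2
eef_pos: [445.7, 68.6, 211.1]
tool_rot: [-3.14, -0.005, 3.105]
force: [-0.4, -0.2, -0.2]
width: -0.0
gripper_force: 0.0
```

```bash
python3 look.py k4
```

Run:
```python
import cv2,numpy as np
a=cv2.imread("pics/k4a.png");b=cv2.imread("pics/k4b.png")
cv2.imwrite("pics/k4c.png",np.hstack([cv2.resize(a[100:480,50:600],(480,332)),cv2.resize(b[60:500,150:650],(320,282))[:,:].copy() if 0 else cv2.resize(b[60:520,200:650],(320,332))]))
```

```text
(no output)
```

View pics/k4c.png

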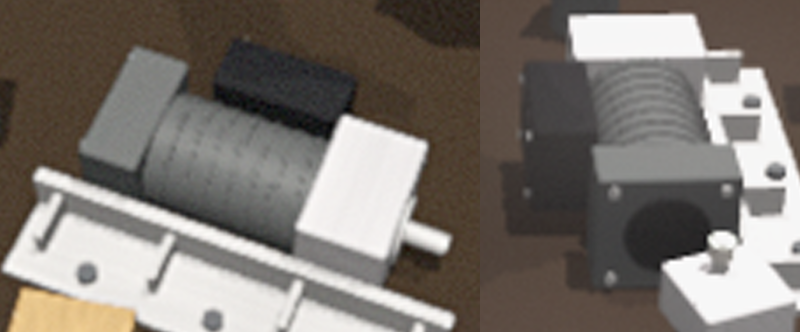

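The last picture shows the body flush along the fence. The brake corner at about (83,170) lies inside the fence end at (38,175), and the gear corner at about (385,280) lies inside the end at (452,318). The tool is clear.

```bash
python3 -c "
from cell import ctrl
print(ctrl.finish_job())"
```

```text
the job is handed in; nothing more can be done
None
```

The gearmotor sits flush against the fence along its whole length, neither end overhanging; I pushed its two housings by turns in eased swings and handed the job in with the tool clear after about 24 s (the result was not reported back).

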